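# Pack the drying tray, then crack the stuck lid of the drying box and hold it ajar

### The job

Make the last two stool feet ready to dry: stand the loose round foot and the loose square foot upright, side by side, in the gap in the middle of the drying tray, flat on its floor, and let go of them. Only then, so that the drying box stays shut until the tray is full, take its lid by the bar handle, break it free of its sticky seal without throwing it open, and vent the box: finish while still holding the lid by the handle, still and just ajar, about two fingers (35 mm) open at the front edge. Leave the feet already in the tray standing there and everything else on the bench where it is.

Things in the scene. Friction and masses are not known exactly. Their poses are not given: they have to be found in the camera images.
- round_foot: loose turned wooden stool foot, round, standing upright on the bench: 48 mm diameter and straight from 26 mm to its top at 65 mm, tapering below that to 38 mm at the base; small dark drilled hole in the top; about 85 g. Origin: centre of its underside, z up along its axis.
- square_foot: loose planed wooden stool foot, square, standing upright on the bench: 46 x 46 mm, 65 mm high, its lowest 4 mm stepped in to 40 x 40 mm; small dark drilled hole in the top; about 95 g. Origin: centre of its underside, x and y square to its faces, z up.
- tray: drying tray of folded steel sheet, fixed to the bench: a narrow trough for one row of four feet, inside 54 mm (its x) by 202 mm (its y), walls 3 mm thick, rim 22 mm above the bench, floor 3 mm thick. Origin: centre of its underside. A foot already stands at each end, leaving a gap about 105 mm long in the middle (along its y).
- tray_round: a round foot like the loose one, already standing loose in the tray at one end. Origin: centre of its underside.
- tray_square: a square foot like the loose one, already standing loose in the tray at the other end. Origin: centre of its underside.
- drying_box: fixed grey steel box 240 mm (its x) by 300 mm (its y), rim 118 mm above the bench; dial and two released latches on its front (its -x side, towards the robot); hinged lid with a clear panel, 12 mm thick, reaching 247 mm forward of the hinge. Origin: centre of its underside. Hinge line along its y at x = +120 mm, z = 118 mm; the lid's front edge rises.
- lid (a joint): opening angle of the lid, rad, 0 = shut, grows as its front rises (to 1.4); 0.14 = 35 mm at the front edge. A rubber bead under its front sticks in the springy rim seal: 13 to 24 N straight up at the handle breaks it free, peak within 0.02 rad (4 mm); from 0.055 rad (12 mm) on only the weight remains (3 to 6 N at the handle). Let go, it falls back onto the seal (below 0.06).
- handle_bar (a point): middle of the steel bar handle on the lid's top near its front: round bar 12 mm in diameter, 110 mm long along the box's y, on two posts 98 mm apart, 27 mm of free height under it, its middle 33 mm above the lid's top face. With the lid shut it lies 102 mm in front of the box's centre (its -x) and 163 mm above the bench. Axes: the box's, turning with the lid.
- lid_edge (a point): middle of the lid's front lower edge, 247 mm forward of the hinge; with the lid shut 118 mm above the bench.
- wax_jar: bystander: amber glass jar with a dark metal lid, 64 mm diameter, 58 mm high. Origin: centre of its underside.
- tape_roll: bystander: roll of pale tape lying flat, 84 mm outside diameter, 60 mm hole, 25 mm high. Origin: centre of its underside.
- hammer: bystander: hammer 280 mm long lying on the bench. Origin: on its underside, x along the handle.
- tub: bystander: open white plastic tub, 96 mm diameter at the rim, 52 mm high. Origin: centre of its underside.
- try_square: bystander: try square lying flat, wooden stock 90 mm, steel blade 150 mm, 14 mm thick. Origin: centre of the stock's underside.
- offcut: bystander: plywood offcut 110 x 50 x 12 mm lying flat. Origin: centre of its underside.
Not all that is in view belongs to the job. Leave any green or pink look-alike of the tray_round alone.

How it is judged:
By the outcome, as a careful person would: the job done as asked, in the order asked, and still so for the second after the job is handed in, while the arm keeps its last pose, push and grip.
It also fails if it takes over 64 s, if anything falls off the work surface, if the arm or the gripper's body presses on something with over 40 N, if the wrist force passes 120 N, or if a joint passes its speed limit or range.

### The arm

A 6-joint arm with a two-finger parallel gripper is mounted at the origin on the work surface. World frame = base frame: x ahead of the robot, y to its left, z up, the work surface at z = 0. Lengths are in m, angles in degrees, forces in N, time in s.
With the tool pointing down it reaches from about 0.3 to 0.75 m from the base axis. Payload 8.5 kg.
Tool frame: the origin (TCP) lies at the very end of the fingers, on their centre line; the grasp point (between the pads) lies 19 mm behind it (env.hold_point_z is the distance from the TCP to the grasp point, in m); z points along the fingers, y is the line along which they close (so a half turn about z gives the same grasp; the last joint's range is limited). The gripper opens to 85 mm and grips with 20 to 120 N. Pads are 22 mm wide; open, the fingers measure 114 mm over their backs; the gripper's body (76 mm by 85 mm) begins 54 mm behind the grasp point. The pads swing forward as they close: fully open they stand 13 mm farther back than shut.
Start: joints at [52.867, 21.807, 74.336, -0, 83.858, -12.336], TCP at [0.231, 0.499, 0.231] pointing down, gripper open.
Joint ranges: [-178.18, 178.18], [-50.72, 133.34], [12.68, 142.11], [-81.47, 261.47], [9.98, 163.14], [-165.26, 165.26]. Speed limits (degrees/s): [136.94, 136.94, 180, 180, 180, 180].

### API

Orientations are given as a 3x3 rotation matrix whose columns are the frame's x, y, z axes.
In Python, from rig import env, optics gives the robot as it stands.
- The arm moves only by the shell command python3 -m jog 'ROWS' [OPENING] [FORCE]. ROWS is JSON, a list of rows, each an object with "linear": the shift along the tool's x, y, z in units of 40 mm (1.0 is 40 mm), a list of three; "roll": the turn about the tool's z in units of 5 degrees (1.0 is 5 degrees). A call has 1 to 12 rows; each row shifts and turns the commanded pose from where the row before left it, along the tool's axes as they then stand; what a row does not reach is not made up. A row lasts 1/12 s, in which the tool goes at most 41.7 mm and 7.16 degrees, less where a joint would pass 70% of its speed; a pose out of reach is approached as far as the arm can. A call is refused whole if a number of a shift passes 1 or a number of a turn 1, either way. A call with a gripper value outside its range is refused whole. OPENING is the opening, from -1 (shut) to 1 (fully open), set as the call begins (- or left out, the last holds). The fingers move at their own pace and stop on an object; FORCE is the grip in N (left out, the last holds). Time passes only in rows, so rows that do not move let the fingers close. It gives the time, the measured TCP pose, the force, the opening and the grip force at its end, in the units of the state.
- env.observe(): the state, without advancing time (a new reading comes with each control period).
- optics.get_image(name): name is "scene" or "top" or "wrist"; returns the picture (384x512x3 uint8, red, green, blue); there is no depth.
- optics.calibration(name): a dict with "fov_y" (degrees; the focal length in pixels is half the picture's height over the tangent of half this angle, whatever the lens; pixels are square), "cx", "cy" (the principal point, pixels), "T" (4x4, takes a point from camera to world coordinates). Camera axes: x right, y down, z forward; pixel columns grow to the right and rows downward; lengths in m; the calibration is good to about 2 mm. A picture is of the moment at which its call begins: read the wrist's pose just before it. calibration takes no time and is no camera call; for the wrist camera it gives the pose at the moment of the call.
- env.close_job(): hands the job in; it is judged then, once.
The state is a dict: "time_s": time; "q": joint angles; "qvel": joint speeds; "joint_efforts": joint torques, N m; "position": TCP position; "tool_rot": TCP orientation; "ft_force": force on the tool from outside, world axes, zero at the start; "wrist_torque": the same for the moment, N m; "grip_width": finger opening in m; "gripper_force": force on a finger pad.
Only numpy, scipy, OpenCV 4.12 (cv2) and the standard library are available. Lean on these libraries where they do the work, as an engineer would, in place of code of your own. Each camera call takes 0.05 s, during which the arm holds its last target. There are 200 camera calls.

## Working session

There is one attempt and no reset: what is moved stays moved. The work goes in short steps, Python scripts to look and compute and a shell command to move; the robot and the scene stay as the last step left them, time stands still between calls to the robot, and variables do not carry over. Pictures are saved under pics/ and viewed, at most 12 in all, crops included, and the job is handed in when it is done.

```bash
ls; mkdir -p pics; python3 - <<'E'
from rig import env, optics
import cv2, numpy as np
for n in ("top","scene"):
    im=optics.get_image(n); cv2.imwrite(f"pics/{n}0.png",im[:,:,::-1])
    print(n,optics.calibration(n))
print(env.hold_point_z, env.observe())
E
```

```text
pics
top {'fov_y': 42.87496148452829, 'cx': 250.50753072197764, 'cy': 193.63358739366828, 'T': array([[-0.00930284, -0.98968035,  0.14299042,  0.41827279],
       [-0.99986318,  0.01116236,  0.01220782, -0.08858471],
       [-0.01367794, -0.14285728, -0.98964878,  1.4291597 ],
       [ 0.        ,  0.        ,  0.        ,  1.        ]])}
scene {'fov_y': 48.03439021703392, 'cx': 264.57157949501305, 'cy': 189.95304643532052, 'T': array([[-0.18870396,  0.81778567, -0.54370711,  1.37013582],
       [ 0.98199998,  0.15252772, -0.11140613,  0.06560316],
       [-0.00817593, -0.55494315, -0.8318481 ,  1.2807482 ],
       [ 0.        ,  0.        ,  0.        ,  1.        ]])}
0.0187 {'time_s': 0.1, 'q': array([ 5.28664691e+01,  2.18387597e+01,  7.43787633e+01,  9.77328655e-04,
        8.38592506e+01, -1.23374038e+01]), 'qvel': array([ 0.01517669,  0.02007224, -0.07600928, -0.05364672, -0.06894823,
       -0.04725391]), 'joint_efforts': array([ 4.42170975e-03, -4.49218583e+01, -2.31656331e+01, -1.00026084e-04,
        3.67677771e-03, -5.71411556e-05]), 'position': array([0.23051646, 0.49907543, 0.23076795]), 'tool_rot': array([[-9.07804934e-01,  4.19391851e-01, -8.22416289e-04],
       [ 4.19392548e-01,  9.07804368e-01, -1.05801337e-03],
       [ 3.02870915e-04, -1.30538502e-03, -9.99999102e-01]]), 'ft_force': array([-0.79455143,  0.24778473, -0.06313509]), 'wrist_torque': array([ 0.00477281, -0.04550269, -0.01069389]), 'gripper_force': 0.0, 'grip_width': 0.0855373557836624}
```

View pics/top0.png

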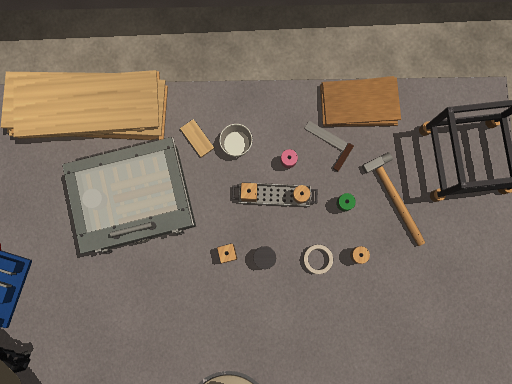

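View pics/scene0.png

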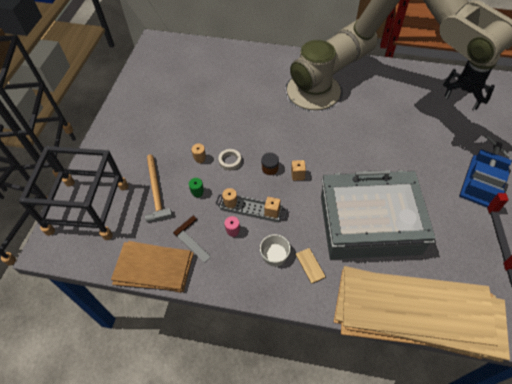

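The top view shows these look-alikes:
- Round: loose wooden (361,255), tray_round (302,193), green decoy (347,202) and pink decoy (289,158). The dark disc at (262,257) is the wax jar, and the ring at (318,259) is the tape.
- Square: loose wooden (227,253) and tray_square (249,191).

The description matches round (361,255) and square (227,253). The lid handle is at about (131,229). Next I'll measure these and check them in one crop.

```bash
cat > h.py <<'E'
from rig import env, optics
import cv2, numpy as np
def ray(c,uv,z):
    f=192/np.tan(np.radians(c["fov_y"]/2)); T=np.array(c["T"])
    d=T[:3,:3]@np.array([(uv[0]-c["cx"])/f,(uv[1]-c["cy"])/f,1]); o=T[:3,3]
    return o+d*(z-o[2])/d[2]
def proj(c,p):
    f=192/np.tan(np.radians(c["fov_y"]/2)); T=np.array(c["T"])
    q=T[:3,:3].T@(np.array(p)-T[:3,3]); return np.array([c["cx"]+f*q[0]/q[2],c["cy"]+f*q[1]/q[2]])
def wood(im):  # mask of lit wood tops
    h=cv2.cvtColor(im,cv2.COLOR_RGB2HSV)
    return cv2.inRange(h,(8,90,120),(22,255,255))
def blobs(m,lo=40,hi=1e6):
    n,l,s,c=cv2.connectedComponentsWithStats(m)
    return [(c[i].round(1),s[i].tolist(),l==i) for i in range(1,n) if lo<s[i,4]<hi]
E
python3 - <<'E'
from h import *
for n in("top","scene"):
    im=cv2.imread(f"pics/{n}0.png")[:,:,::-1]; c=optics.calibration(n)
    print(n)
    for ce,s,_ in blobs(wood(im),60,700): print(ce,s,ray(c,ce,.065).round(4))
im=cv2.imread("pics/top0.png"); sc=cv2.imread("pics/scene0.png")
a=cv2.resize(im[140:275,60:385],None,fx=2.4,fy=2.4,interpolation=cv2.INTER_CUBIC)
b=cv2.resize(sc[140:250,180:445],(780,276),interpolation=cv2.INTER_CUBIC)
cv2.imwrite("pics/crop.png",np.vstack([a[:,:780],b])[:600])
E
```

```text
top
[196.7 137.7] [180, 120, 34, 37, 573] [0.7793 0.0812 0.065 ]
[401.5 206.3] [378, 166, 47, 80, 551] [ 0.5748 -0.4937  0.065 ]
[248.6 190.5] [241, 183, 16, 16, 242] [ 0.6244 -0.0665  0.065 ]
[301.5 192.9] [294, 185, 16, 17, 208] [ 0.6158 -0.2154  0.065 ]
[226.4 252.7] [217, 244, 19, 19, 248] [ 0.4507 -0.0034  0.065 ]
[361.  254.5] [353, 246, 17, 18, 220] [ 0.4422 -0.3752  0.065 ]
scene
[418.3  10.4] [406, 4, 28, 14, 270] [-0.5472  0.4189  0.065 ]
[415.8  32.2] [399, 28, 37, 8, 227] [-0.3804  0.4071  0.065 ]
[430.3  43.8] [404, 42, 47, 6, 125] [-0.3097  0.4689  0.065 ]
[197.6 148.6] [192, 143, 13, 11, 106] [ 0.4429 -0.3702  0.065 ]
[153.3 182.3] [147, 155, 14, 56, 310] [ 0.6146 -0.4796  0.065 ]
[298.1 165.4] [292, 160, 14, 12, 138] [ 0.4517 -0.0007  0.065 ]
[228.8 194. ] [222, 188, 15, 13, 138] [ 0.6137 -0.2128  0.065 ]
[271.9 203.3] [265, 197, 15, 14, 162] [ 0.6234 -0.0632  0.065 ]
[310.1 265.3] [296, 249, 29, 34, 511] [0.8201 0.0905 0.065 ]
```

View pics/crop.png

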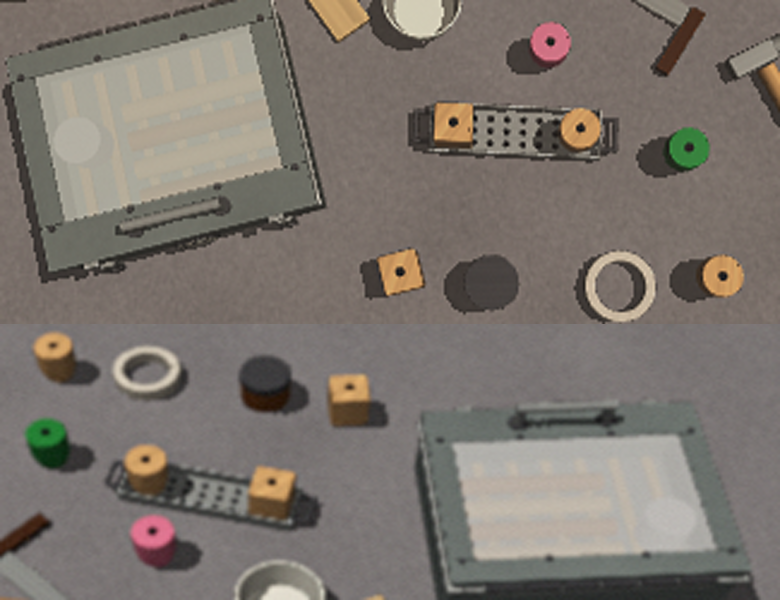

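The crop confirms the choice: loose plain-wood square at crop (400,271), loose plain-wood round at (722,275), tray with feet at (453,122) and (580,128), and a tilted box with its bar at (172,216). First I roll the tool so it closes along world x, then travel over to the square foot.

```bash
python3 -m jog '[{"linear":[0,0,0],"roll":1},{"linear":[0,0,0],"roll":1},{"linear":[0,0,0],"roll":1},{"linear":[0,0,0],"roll":1},{"linear":[0,0,0],"roll":1},{"linear":[0,0,0],"roll":1},{"linear":[0,0,0],"roll":1},{"linear":[0,0,0],"roll":1},{"linear":[0,0,0],"roll":1},{"linear":[0,0,0],"roll":1},{"linear":[0,0,0],"roll":1},{"linear":[0,0,0],"roll":1}]' 1
python3 -m jog '[{"linear":[0,0,0],"roll":1},{"linear":[-0.9,0.4,0],"roll":0},{"linear":[-0.9,0.4,0],"roll":0},{"linear":[-0.9,0.4,0],"roll":0},{"linear":[-0.9,0.4,0],"roll":0},{"linear":[-0.9,0.4,0],"roll":0},{"linear":[-0.9,0.4,0],"roll":0},{"linear":[-0.9,0.4,0],"roll":0},{"linear":[-0.9,0.4,0],"roll":0}]'
python3 -m jog '[{"linear":[-0.9,0.4,0],"roll":0},{"linear":[-0.9,0.4,0],"roll":0},{"linear":[-0.9,0.4,0],"roll":0},{"linear":[-0.9,0.4,0],"roll":0},{"linear":[-0.9,0.4,0],"roll":0},{"linear":[-0.9,0.4,0],"roll":0},{"linear":[0,0,0],"roll":0},{"linear":[0,0,0],"roll":0}]'
python3 - <<'E'
from h import *
c=optics.calibration("wrist"); im=optics.get_image("wrist"); cv2.imwrite("pics/w1.png",im[:,:,::-1])
print(c); s=env.observe(); print(s["time_s"],s["position"],s["tool_rot"])
print([proj(c,p).round() for p in ((.451,-.002,.065),(.624,-.064,.065),(.615,-.214,.065),(.4425,-.373,.065))])
E
```

```text
time_s: 1.1
position: [0.2306, 0.4991, 0.2309]
tool_rot: [[-0.086, 0.996, -0.001], [0.996, 0.086, -0.001], [-0.001, -0.001, -1.0]]
ft_force: [-0.1, 0.1, 0.3]
grip_width: 0.0857
gripper_force: 0.0
time_s: 1.85
position: [0.3598, 0.2099, 0.2312]
tool_rot: [[-0.004, 1.0, -0.0], [1.0, 0.004, -0.0], [-0.0, -0.0, -1.0]]
ft_force: [0.7, -0.4, 0.3]
grip_width: 0.0855
gripper_force: 0.0
time_s: 2.52
position: [0.4567, -0.0054, 0.2307]
tool_rot: [[-0.0, 1.0, -0.001], [1.0, 0.0, 0.0], [0.0, -0.001, -1.0]]
ft_force: [-0.7, 0.8, 0.5]
grip_width: 0.0854
gripper_force: 0.0
{'fov_y': 63.70679533676308, 'cx': 254.71012416703408, 'cy': 186.6159969893889, 'T': array([[ 9.99996583e-01,  1.77014546e-04, -2.60836894e-03,
         4.57766525e-01],
       [-5.06944998e-04, -9.65639488e-01, -2.59884824e-01,
         5.99564775e-02],
       [-2.56474744e-03,  2.59885258e-01, -9.65636099e-01,
         3.73040380e-01],
       [ 0.00000000e+00,  0.00000000e+00,  0.00000000e+00,
         1.00000000e+00]])}
2.5667 [ 0.45618033 -0.00411562  0.23089571] [[-2.17242100e-03  9.99996912e-01 -1.20710984e-03]
 [ 9.99997459e-01  2.17314501e-03  5.98802677e-04]
 [ 6.01424052e-04 -1.20580592e-03 -9.99999092e-01]]
[array([249., 167.]), array([412., 224.]), array([387., 341.]), array([244., 441.])]
```

View pics/w1.png

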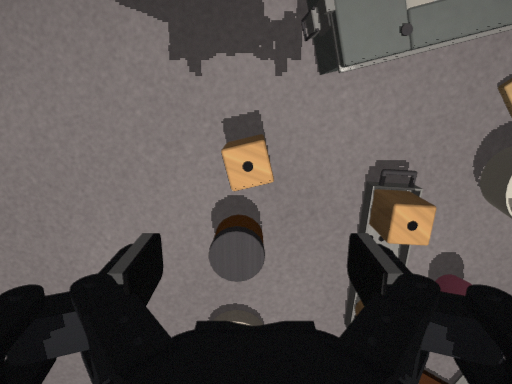

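The wrist view shows the loose square with its hole at (248,166), turned about 11°. The wax jar is at (237,255) and tray_square's hole at (412,226), inside a tray running nearly vertical. Measuring both precisely now.

```bash
cat >> h.py <<'E'
def hole(im,uv,r=14):
    u,v=int(round(uv[0])),int(round(uv[1])); g=cv2.cvtColor(im,cv2.COLOR_RGB2GRAY)[v-r:v+r+1,u-r:u+r+1].astype(float)
    w=np.clip(70-g,0,None); n,l,s,c=cv2.connectedComponentsWithStats((w>0).astype(np.uint8))
    d=[np.hypot(*(c[i]-r)) if 6<s[i,4]<140 else 99 for i in range(n)]; w[l!=int(np.argmin(d))]=0
    yy,xx=np.mgrid[-r:r+1,-r:r+1]; return np.array([u+(w*xx).sum()/w.sum(), v+(w*yy).sum()/w.sum()])
def topface(im,c,uv,z):  # top face polygon -> world rect
    h=cv2.cvtColor(im,cv2.COLOR_RGB2HSV); r=36
    v0=np.median(h[int(uv[1])-12:int(uv[1])+13,int(uv[0])-12:int(uv[0])+13,2])
    m=((h[...,2]>v0-28)&(h[...,0]>6)&(h[...,0]<24)&(h[...,1]>80)).astype(np.uint8)*255
    m=cv2.morphologyEx(m,cv2.MORPH_OPEN,np.ones((3,3)))
    k=[b for b in cv2.findContours(m,0,1)[0] if cv2.pointPolygonTest(b,(float(uv[0]),float(uv[1])),False)>=0]
    p=np.array([ray(c,q[0],z)[:2]*1000 for q in max(k,key=cv2.contourArea)],np.float32)
    return cv2.minAreaRect(p)
E
python3 - <<'E'
from h import *
im=cv2.imread("pics/w1.png")[:,:,::-1].copy(); c=optics.calibration("wrist")
for uv,z in (((248,166),.065),((412,226),.068)):
    q=hole(im,uv); print(q.round(1),ray(c,q,z).round(4),topface(im,c,uv,z))
# box lid front edge
E
```

```text
[247.6 166.1] [ 4.492e-01 -2.000e-04  6.500e-02] ((449.41943359375, -0.2923431396484375), (43.32868194580078, 42.57710647583008), 13.072566986083984)
[412.1 225.5] [ 0.6229 -0.0631  0.068 ] ((622.3012084960938, -63.05842590332031), (42.26533889770508, 42.87110137939453), 86.80313110351562)
```

```bash
python3 -m jog '[{"linear":[0.1,-0.18,0],"roll":-0.9},{"linear":[0,0,1],"roll":-0.9},{"linear":[0,0,1],"roll":-0.8},{"linear":[0,0,0.8],"roll":0},{"linear":[0,0,0],"roll":0},{"linear":[0,0,0],"roll":0},{"linear":[0,0,0],"roll":0}]'
python3 - <<'E'
from h import *
c=optics.calibration("wrist"); im=optics.get_image("wrist"); cv2.imwrite("pics/w2.png",im[:,:,::-1])
s=env.observe(); R=s["tool_rot"]; print(s["position"],np.degrees(np.arctan2(R[1,1],R[0,1])))
try:
    uv=proj(c,(.4492,-.0002,.065)); q=hole(im,uv); p=ray(c,q,.065); print(uv,q,p)
    print("tool-frame offset/40mm",R.T@(p-[0,0,.033]-s["position"])/.04, topface(im,c,q+[9,0],.065))
except Exception as e: print(e)
E
```

```text
time_s: 3.15
position: [0.45, 0.0005, 0.1211]
tool_rot: [[-0.229, 0.973, 0.002], [0.973, 0.229, -0.001], [-0.001, 0.002, -1.0]]
ft_force: [0.2, 0.0, 0.5]
grip_width: 0.0857
gripper_force: 0.0
[4.50234878e-01 2.94762705e-04 1.21370998e-01] 13.241569446847983
[252.35150745 204.14529432] [nan nan] [nan nan nan]
cannot convert float NaN to integerh.py:20: RuntimeWarning: invalid value encountered in scalar divide
  yy,xx=np.mgrid[-r:r+1,-r:r+1]; return np.array([u+(w*xx).sum()/w.sum(), v+(w*yy).sum()/w.sum()])
```

```bash
sed -i 's/r=14/r=22/; s/<140/<500/' h.py; python3 - <<'E'
from h import *
c=optics.calibration("wrist"); im=cv2.imread("pics/w2.png")[:,:,::-1].copy()
s=env.observe(); R=s["tool_rot"]
uv=proj(c,(.4492,-.0002,.065)); q=hole(im,uv); p=ray(c,q,.065); print(uv,q,p)
print("tool-frame offset/40mm",R.T@(p-[0,0,.033]-s["position"])/.04, topface(im,c,q+[16,0],.065))
E
```

```text
[252.02920705 203.61776655] [252.83653498 205.73432403] [ 0.45007296 -0.0015434   0.065     ]
tool-frame offset/40mm [-0.03990154 -0.02175581  2.23428898] ((449.9537048339844, -1.5860271453857422), (43.1556510925293, 41.352745056152344), 13.177993774414062)
```

```bash
python3 -m jog '[{"linear":[-0.04,-0.02,0.6],"roll":0},{"linear":[0,0,0.6],"roll":0},{"linear":[0,0,0.6],"roll":0},{"linear":[0,0,0.43],"roll":0},{"linear":[0,0,0],"roll":0},{"linear":[0,0,0],"roll":0}]'
python3 -m jog '[{"linear":[0,0,0],"roll":0},{"linear":[0,0,0],"roll":0},{"linear":[0,0,0],"roll":0},{"linear":[0,0,0],"roll":0},{"linear":[0,0,0],"roll":0},{"linear":[0,0,0],"roll":0},{"linear":[0,0,0],"roll":0},{"linear":[0,0,0],"roll":0}]' -1 40
python3 -m jog '[{"linear":[0,0,0],"roll":0},{"linear":[0,0,-0.5],"roll":0},{"linear":[0,0,-1],"roll":0},{"linear":[0,0,-1],"roll":0},{"linear":[0,0,-1],"roll":0},{"linear":[0,0,0],"roll":0},{"linear":[0,0,0],"roll":0},{"linear":[0,0,0],"roll":0}]'
python3 - <<'E'
from h import *
c=optics.calibration("wrist"); im=optics.get_image("wrist"); cv2.imwrite("pics/w3.png",im[:,:,::-1])
s=env.observe(); R=s["tool_rot"]; print(s["time_s"],s["position"],np.degrees(np.arctan2(R[1,1],R[0,1])))
zt=s["position"][2]+.033; uv=proj(c,(*s["position"][:2],zt)); print(uv)
q=hole(im,uv); p=ray(c,q,zt); print(q,p,R.T@(p-s["position"]))
E
```

```text
time_s: 3.7
position: [0.4496, -0.0018, 0.0313]
tool_rot: [[-0.229, 0.974, 0.001], [0.974, 0.229, -0.0], [-0.001, 0.001, -1.0]]
ft_force: [0.6, 0.3, 1.0]
grip_width: 0.0857
gripper_force: 0.0
time_s: 4.37
position: [0.4494, -0.0018, 0.0313]
tool_rot: [[-0.229, 0.974, 0.002], [0.974, 0.229, -0.001], [-0.001, 0.002, -1.0]]
ft_force: [-1.9, -0.6, 8.0]
grip_width: 0.0451
gripper_force: 40.7
time_s: 5.03
position: [0.4482, -0.0015, 0.1696]
tool_rot: [[-0.228, 0.974, -0.001], [0.974, 0.228, 0.0], [0.0, -0.001, -1.0]]
ft_force: [0.2, -0.7, -1.8]
grip_width: 0.0452
gripper_force: 41.9
5.0833 [ 0.44805005 -0.00151494  0.16899948] 13.201440985491773
[252.63522433 272.89771281]
[nan nan] [nan nan nan] [nan nan nan]h.py:20: RuntimeWarning: invalid value encountered in scalar divide
  yy,xx=np.mgrid[-r:r+1,-r:r+1]; return np.array([u+(w*xx).sum()/w.sum(), v+(w*yy).sum()/w.sum()])
```

```bash
python3 -m jog '[{"linear":[0,0,-0.5],"roll":0.83},{"linear":[0,0,-0.5],"roll":0.83},{"linear":[0,0,-0.5],"roll":0.83},{"linear":[0,0,0],"roll":0.83},{"linear":[-0.75,0.58,0],"roll":0},{"linear":[-0.75,0.58,0],"roll":0},{"linear":[-0.75,0.58,0],"roll":0},{"linear":[-0.75,0.58,0],"roll":0},{"linear":[-0.75,0.58,0],"roll":0},{"linear":[-0.75,0.58,0],"roll":0},{"linear":[-0.75,0.58,0],"roll":0},{"linear":[-0.75,0.58,0],"roll":0}]'
python3 -m jog '[{"linear":[0,0,0],"roll":0},{"linear":[0,0,0],"roll":0},{"linear":[0,0,0],"roll":0},{"linear":[0,0,0],"roll":0}]'
python3 - <<'E'
from h import *
c=optics.calibration("wrist"); im=optics.get_image("wrist"); cv2.imwrite("pics/w4.png",im[:,:,::-1]); np.save("w4.npy",c["T"])
s=env.observe(); R=s["tool_rot"]; print(s["time_s"],s["position"],np.degrees(np.arctan2(R[1,1],R[0,1])))
for p in ((.623,-.063,.068),(.615,-.214,.068)):
    uv=proj(c,p); q=hole(im,uv); print(uv,q,ray(c,q,.068))
E
```

```text
time_s: 6.08
position: [0.6203, -0.2538, 0.2275]
tool_rot: [[0.06, 0.998, -0.004], [0.998, -0.06, 0.002], [0.002, -0.004, -1.0]]
ft_force: [0.8, 0.4, -1.9]
grip_width: 0.0454
gripper_force: 41.8
time_s: 6.42
position: [0.6195, -0.2511, 0.2296]
tool_rot: [[0.058, 0.998, -0.001], [0.998, -0.058, 0.001], [0.001, -0.001, -1.0]]
ft_force: [-0.4, 0.3, -0.8]
grip_width: 0.0456
gripper_force: 41.9
6.4667 [ 0.61949408 -0.25109535  0.23013094] -3.336911535871437
[245.48092412 -46.44409315] [nan nan] [nan nan nan]
[247.64244523 133.89801585] [246.7360263  132.81305777] [ 0.61418749 -0.21290515  0.068     ]h.py:20: RuntimeWarning: invalid value encountered in scalar divide
  yy,xx=np.mgrid[-r:r+1,-r:r+1]; return np.array([u+(w*xx).sum()/w.sum(), v+(w*yy).sum()/w.sum()])
```

View pics/w4.png

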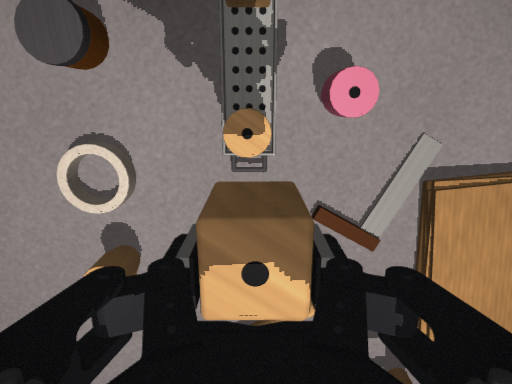

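The held square shows its hole at (256,273). tray_round is at (247,133), and the tray walls run at columns ≈223 and ≈275. Now measuring the rim lines and how the foot sits in the hand.

```bash
python3 - <<'E'
from h import *
c=optics.calibration("wrist"); im=cv2.imread("pics/w4.png")[:,:,::-1].copy()
s=env.observe(); R=s["tool_rot"]; P=s["position"]
zt=P[2]-.0313+.065; q=hole(im,(256,273)); p=ray(c,q,zt); print("held",q,p,"tool off mm",R.T@(p-P)*1000, "face",topface(im,c,(256,300),zt))
g=cv2.cvtColor(im,cv2.COLOR_RGB2GRAY)
for v in (30,70,100): print(v,"L",g[v,214:234].tolist(),"R",g[v,264:284].tolist())
print("end",g[140:178,236].tolist())
E
```

```text
held [nan nan] [nan nan nan] tool off mm [nan nan nan] face ((621.050537109375, -258.42987060546875), (25.986495971679688, 45.15208053588867), 86.7069320678711)
30 L [68, 67, 68, 67, 67, 65, 76, 79, 54, 45, 77, 86, 86, 86, 84, 86, 87, 50, 23, 16] R [16, 19, 66, 83, 86, 86, 87, 84, 85, 71, 53, 73, 76, 62, 67, 67, 65, 67, 69, 68]
70 L [67, 69, 69, 72, 67, 67, 62, 74, 79, 55, 46, 79, 86, 88, 87, 87, 87, 88, 43, 20] R [18, 34, 144, 160, 160, 159, 156, 105, 85, 51, 73, 78, 82, 128, 139, 136, 136, 133, 131, 131]
100 L [129, 129, 125, 84, 66, 70, 69, 68, 75, 78, 53, 62, 78, 87, 87, 86, 85, 84, 83, 83] R [158, 158, 159, 160, 160, 158, 158, 106, 71, 70, 134, 145, 133, 132, 133, 136, 136, 135, 135, 135]
end [185, 184, 183, 182, 181, 181, 183, 183, 185, 184, 180, 177, 177, 176, 176, 122, 94, 59, 53, 53, 56, 58, 58, 96, 98, 99, 96, 52, 59, 73, 79, 73, 125, 132, 135, 130, 129, 126]h.py:20: RuntimeWarning: invalid value encountered in scalar divide
  yy,xx=np.mgrid[-r:r+1,-r:r+1]; return np.array([u+(w*xx).sum()/w.sum(), v+(w*yy).sum()/w.sum()])
```

```bash
python3 - <<'E'
from h import *
c=optics.calibration("wrist"); im=cv2.imread("pics/w4.png")[:,:,::-1].copy()
for v,l,r in ((30,219.5,276.6),(70,220.5,276.5),(100,221.5,273.7)):
    a=ray(c,(l,v),.022);b=ray(c,(r,v),.022); print(v,a[:2],b[:2],"mid",((a+b)/2)[:2],np.linalg.norm(a-b))
print("end outer",ray(c,(236,155),.022),ray(c,(236,157.5),.022))
g=cv2.cvtColor(im,cv2.COLOR_RGB2GRAY); m=(g[255:290,240:272]<70).astype(np.uint8)
k=max(cv2.findContours(m,0,1)[0],key=cv2.contourArea); M=cv2.moments(k); q=np.array([240+M["m10"]/M["m00"],255+M["m01"]/M["m00"]])
s=env.observe(); R=s["tool_rot"]; P=s["position"]; p=ray(c,q,P[2]+.0337); print(q,p,R.T@(p-P)*1000)
E
```

```text
30 [ 0.59163582 -0.11053203] [ 0.65054063 -0.11403023] mid [ 0.62108823 -0.11228113] 0.059008586704312055
70 [ 0.58926189 -0.14932482] [ 0.64886003 -0.15285195] mid [ 0.61906096 -0.15108839] 0.05970241952236173
100 [ 0.5876531  -0.18008538] [ 0.64455843 -0.18344388] mid [ 0.61610577 -0.18176463] 0.05700434879401584
end outer [ 0.59894691 -0.24139238  0.022     ] [ 0.59873158 -0.24427074  0.022     ]
[254.80479568 273.21749409] [ 0.62033048 -0.25027342  0.26383094] [  0.88363485   0.76749527 -33.70007809]
```

```bash
python3 -m jog '[{"linear":[0.86,-0.045,0],"roll":0},{"linear":[0.86,-0.045,0],"roll":0},{"linear":[0.86,-0.045,0],"roll":0},{"linear":[0.86,-0.045,0],"roll":0},{"linear":[0,0,0],"roll":0},{"linear":[0,0,0],"roll":0},{"linear":[0,0,0],"roll":0},{"linear":[0,0,0],"roll":0}]'
python3 - <<'E'
from h import *
c=optics.calibration("wrist"); im=optics.get_image("wrist"); cv2.imwrite("pics/w5.png",im[:,:,::-1])
s=env.observe(); R=s["tool_rot"]; P=s["position"]; print(s["time_s"],P,np.degrees(np.arctan2(R[1,1],R[0,1])))
uv=proj(c,(.623,-.063,.068)); q=hole(im,uv); print(uv,q,ray(c,q,.068), topface(im,c,q+[10,0],.068))
g=cv2.cvtColor(im,cv2.COLOR_RGB2GRAY)
for y in (-.025,-.03): 
  uv=proj(c,(.62,y,.022)).round(); print(uv); v=int(uv[1]); u=int(uv[0]); print(g[v,u-42:u+42].tolist())
E
```

```text
time_s: 7.13
position: [0.6207, -0.1153, 0.2303]
tool_rot: [[0.06, 0.998, 0.0], [0.998, -0.06, -0.0], [-0.0, 0.0, -1.0]]
ft_force: [0.4, -0.4, -1.3]
grip_width: 0.0454
gripper_force: 41.9
7.1833 [ 0.62067228 -0.11550742  0.23005538] -3.468494623783296
[253.33114572 117.36901257] [253.75971944 118.95511022] [ 0.62331978 -0.06451502  0.068     ] ((623.537353515625, -64.53024291992188), (44.28031539916992, 45.1099739074707), 86.51483917236328)
[249.  79.]
[131, 88, 70, 68, 66, 66, 65, 66, 67, 69, 68, 64, 69, 67, 69, 68, 65, 66, 66, 66, 68, 67, 68, 67, 71, 70, 70, 72, 49, 37, 38, 38, 34, 38, 62, 68, 67, 68, 68, 66, 67, 67, 69, 65, 67, 68, 67, 68, 67, 68, 71, 69, 70, 69, 68, 68, 68, 67, 69, 66, 67, 46, 38, 68, 76, 73, 71, 117, 126, 125, 126, 129, 129, 127, 127, 126, 126, 125, 127, 130, 134, 133, 129, 127]
[249.  84.]
[130, 129, 127, 128, 129, 88, 71, 72, 73, 70, 69, 69, 69, 68, 69, 67, 68, 67, 66, 66, 68, 68, 69, 71, 68, 68, 68, 68, 46, 37, 39, 36, 36, 38, 63, 66, 67, 68, 68, 65, 66, 67, 67, 70, 69, 68, 68, 68, 69, 67, 69, 68, 67, 68, 68, 70, 71, 67, 66, 66, 66, 44, 38, 39, 45, 65, 58, 65, 68, 69, 69, 70, 121, 132, 131, 133, 134, 132, 131, 129, 132, 130, 129, 128]
```

View pics/w5.png

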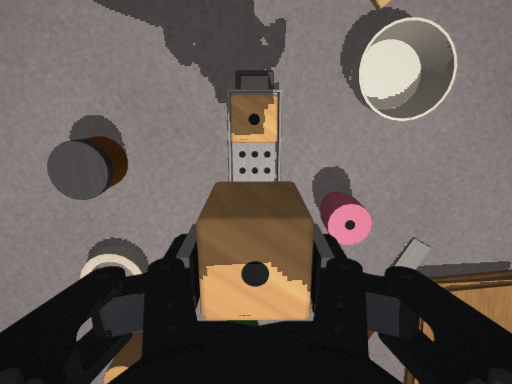

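```bash
python3 - <<'E'
from h import *
c=optics.calibration("wrist"); im=cv2.imread("pics/w5.png")[:,:,::-1].copy(); g=cv2.cvtColor(im,cv2.COLOR_RGB2GRAY)
for v in (148,162,175):
    print(v,"L220",g[v,220:240].tolist(),"R270",g[v,270:290].tolist())
for v,l,r in ((148,225.5,281),(162,225.5,281)): print(ray(c,(l,v),.022)[:2],ray(c,(r,v),.022)[:2])
E
```

```text
148 L220 [128, 129, 131, 135, 134, 134, 134, 136, 110, 142, 138, 81, 142, 160, 161, 161, 158, 159, 161, 164] R270 [161, 162, 165, 164, 160, 102, 80, 61, 85, 144, 142, 134, 132, 132, 130, 131, 131, 131, 132, 131]
162 L220 [134, 133, 131, 128, 126, 124, 128, 131, 84, 137, 152, 84, 97, 150, 163, 163, 161, 161, 162, 163] R270 [162, 166, 168, 164, 162, 105, 80, 56, 119, 151, 132, 135, 135, 135, 132, 133, 133, 133, 132, 135]
175 L220 [130, 129, 128, 128, 128, 129, 131, 130, 128, 151, 160, 96, 80, 148, 163, 166, 164, 163, 162, 163] R270 [167, 167, 168, 167, 163, 165, 100, 50, 127, 152, 133, 133, 137, 136, 135, 137, 134, 131, 129, 131]
[ 0.5889629  -0.09714193] [ 0.65189558 -0.1009876 ]
[ 0.58757972 -0.1132161 ] [ 0.65126589 -0.11710404]
```

```bash
python3 -m jog '[{"linear":[0.025,-0.015,0.6],"roll":0},{"linear":[0,0,0.9],"roll":0},{"linear":[0,0,0.9],"roll":0},{"linear":[0,0,0.9],"roll":0},{"linear":[0,0,0.6],"roll":0},{"linear":[0,0,0.3],"roll":0},{"linear":[0,0,0.2],"roll":0},{"linear":[0,0,0.2],"roll":0},{"linear":[0,0,0.1],"roll":0},{"linear":[0,0,0.1],"roll":0},{"linear":[0,0,0.05],"roll":0},{"linear":[0,0,0],"roll":0}]'
python3 -m jog '[{"linear":[0,0,0.025],"roll":0},{"linear":[0,0,0.025],"roll":0},{"linear":[0,0,0],"roll":0},{"linear":[0,0,0],"roll":0}]'
```

```text
time_s: 8.18
position: [0.6204, -0.1136, 0.0363]
tool_rot: [[0.059, 0.998, 0.0], [0.998, -0.059, -0.0], [-0.0, 0.0, -1.0]]
ft_force: [1.3, 0.1, -0.9]
grip_width: 0.0454
gripper_force: 41.9
time_s: 8.52
position: [0.6204, -0.1135, 0.0344]
tool_rot: [[0.059, 0.998, 0.0], [0.998, -0.059, -0.0], [-0.0, 0.0, -1.0]]
ft_force: [0.2, 0.2, -0.8]
grip_width: 0.0457
gripper_force: 42.0
```

```bash
python3 -m jog '[{"linear":[0,0,0.02],"roll":0},{"linear":[0,0,0],"roll":0},{"linear":[0,0,0.02],"roll":0},{"linear":[0,0,0],"roll":0}]'
python3 -m jog '[{"linear":[0,0,0],"roll":0},{"linear":[0,0,0],"roll":0},{"linear":[0,0,0],"roll":0},{"linear":[0,0,0],"roll":0},{"linear":[0,0,0],"roll":0}]' 0.45 40
python3 -m jog '[{"linear":[0,0,-0.4],"roll":0},{"linear":[0,0,-0.9],"roll":0},{"linear":[0,0,-1],"roll":0},{"linear":[0,0,-1],"roll":0},{"linear":[0,0,-1],"roll":0},{"linear":[0,0,-0.7],"roll":0}]'
```

```text
time_s: 8.85
position: [0.6204, -0.1135, 0.0343]
tool_rot: [[0.059, 0.998, 0.001], [0.998, -0.059, -0.001], [-0.001, 0.001, -1.0]]
ft_force: [-5.0, 0.9, 11.9]
grip_width: 0.0454
gripper_force: 43.3
time_s: 9.27
position: [0.6203, -0.1135, 0.0324]
tool_rot: [[0.059, 0.998, -0.0], [0.998, -0.059, 0.0], [0.0, -0.0, -1.0]]
ft_force: [0.1, -0.2, 0.4]
grip_width: 0.0617
gripper_force: 0.0
time_s: 9.77
position: [0.6206, -0.1135, 0.2366]
tool_rot: [[0.059, 0.998, 0.004], [0.998, -0.059, -0.002], [-0.001, 0.004, -1.0]]
ft_force: [-0.2, -0.6, 0.1]
grip_width: 0.0618
gripper_force: 0.0
```

```bash
python3 -m jog '[{"linear":[-0.75,-0.45,0],"roll":0},{"linear":[-0.75,-0.45,0],"roll":0},{"linear":[-0.75,-0.45,0],"roll":0},{"linear":[-0.75,-0.45,0],"roll":0},{"linear":[-0.75,-0.45,0],"roll":0},{"linear":[-0.75,-0.45,0],"roll":0},{"linear":[-0.75,-0.45,0],"roll":0},{"linear":[-0.75,-0.45,0],"roll":0},{"linear":[-0.75,-0.45,0],"roll":0},{"linear":[0,0,0.9],"roll":0},{"linear":[0,0,0.9],"roll":0},{"linear":[0,0,0.9],"roll":0}]' 1
python3 -m jog '[{"linear":[0,0,0],"roll":0},{"linear":[0,0,0],"roll":0},{"linear":[0,0,0],"roll":0}]'
python3 - <<'E'
from h import *
c=optics.calibration("wrist"); im=optics.get_image("wrist"); cv2.imwrite("pics/w6.png",im[:,:,::-1])
s=env.observe(); R=s["tool_rot"]; P=s["position"]; print(P)
uv=proj(c,(.4425,-.373,.065)); q=hole(im,uv); p=ray(c,q,.065); print(uv,q,p,"move",R.T@(p-[0,0,.033]-P)/.04)
E
```

```text
time_s: 10.77
position: [0.442, -0.374, 0.1235]
tool_rot: [[0.061, 0.998, 0.001], [0.998, -0.061, -0.001], [-0.001, 0.001, -1.0]]
ft_force: [0.1, -0.0, 0.1]
grip_width: 0.0851
gripper_force: 0.0
time_s: 11.02
position: [0.4434, -0.3741, 0.1266]
tool_rot: [[0.059, 0.998, 0.002], [0.998, -0.059, -0.002], [-0.002, 0.002, -1.0]]
ft_force: [0.6, 0.8, 0.5]
grip_width: 0.0857
gripper_force: 0.0
[ 0.44351161 -0.37422652  0.12705897]
[252.32737172 199.57207028] [250.35190039 199.4793578 ] [ 0.44114131 -0.37285117  0.065     ] move [ 0.03854399 -0.06792804  2.37617831]
```

```bash
python3 -m jog '[{"linear":[0.03,-0.06,0.6],"roll":0},{"linear":[0,0,0.6],"roll":0},{"linear":[0,0,0.6],"roll":0},{"linear":[0,0,0.56],"roll":0},{"linear":[0,0,0],"roll":0},{"linear":[0,0,0],"roll":0},{"linear":[0,0,0],"roll":0}]'
python3 -m jog '[{"linear":[0,0,0],"roll":0},{"linear":[0,0,0],"roll":0},{"linear":[0,0,0],"roll":0},{"linear":[0,0,0],"roll":0},{"linear":[0,0,0],"roll":0},{"linear":[0,0,0],"roll":0},{"linear":[0,0,0],"roll":0},{"linear":[0,0,0],"roll":0}]' -1 40
python3 -m jog '[{"linear":[0,0,-0.5],"roll":0},{"linear":[0,0,-1],"roll":0},{"linear":[0,0,-1],"roll":0},{"linear":[0,0,-1],"roll":0},{"linear":[0,0,-1],"roll":0},{"linear":[0,0,-0.5],"roll":0},{"linear":[0,0,0],"roll":0},{"linear":[0,0,0],"roll":0}]'
python3 - <<'E'
from h import *
c=optics.calibration("wrist"); im=optics.get_image("wrist"); cv2.imwrite("pics/w7.png",im[:,:,::-1])
s=env.observe(); print(s["time_s"],s["position"])
E
```

```text
time_s: 11.65
position: [0.4412, -0.3731, 0.0325]
tool_rot: [[0.059, 0.998, 0.002], [0.998, -0.059, -0.003], [-0.003, 0.003, -1.0]]
ft_force: [0.1, -0.4, 0.2]
grip_width: 0.0853
gripper_force: 0.0
time_s: 12.32
position: [0.4406, -0.3724, 0.0313]
tool_rot: [[0.059, 0.998, 0.001], [0.998, -0.059, -0.001], [-0.001, 0.001, -1.0]]
ft_force: [-0.3, 1.7, 6.6]
grip_width: 0.0469
gripper_force: 41.0
time_s: 12.98
position: [0.4403, -0.372, 0.2308]
tool_rot: [[0.059, 0.998, 0.001], [0.998, -0.059, -0.001], [-0.001, 0.001, -1.0]]
ft_force: [0.1, 0.5, -1.2]
grip_width: 0.0469
gripper_force: 41.4
13.0333 [ 0.43995852 -0.37164995  0.22933054]
```

View pics/w7.png

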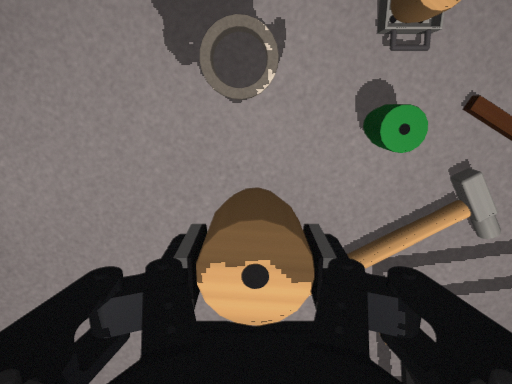

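The round foot is held upright, hole at (256,275). Next I stop where tray_round and the placed square both show in one picture.

```bash
python3 -m jog '[{"linear":[0.55,0.715,0],"roll":0},{"linear":[0.55,0.715,0],"roll":0},{"linear":[0.55,0.715,0],"roll":0},{"linear":[0.55,0.715,0],"roll":0},{"linear":[0.55,0.715,0],"roll":0},{"linear":[0.55,0.715,0],"roll":0},{"linear":[0,0,0],"roll":0},{"linear":[0,0,0],"roll":0},{"linear":[0,0,0],"roll":0},{"linear":[0,0,0],"roll":0}]'
python3 - <<'E'
from h import *
c=optics.calibration("wrist"); im=optics.get_image("wrist"); cv2.imwrite("pics/w8.png",im[:,:,::-1])
s=env.observe(); R=s["tool_rot"]; P=s["position"]; print(s["time_s"],P)
for p in ((.6205,-.1135,.068),(.6142,-.2129,.068)):
    uv=proj(c,p); print(uv)
    try: q=hole(im,uv); print(q,ray(c,q,.068),topface(im,c,q+[9,0],.068))
    except Exception as e: print(e)
g=cv2.cvtColor(im,cv2.COLOR_RGB2GRAY); m=(g[255:295,238:274]<70).astype(np.uint8)
k=max(cv2.findContours(m,0,1)[0],key=cv2.contourArea); M=cv2.moments(k); q=np.array([238+M["m10"]/M["m00"],255+M["m01"]/M["m00"]])
p=ray(c,q,P[2]+.0337); print(q,p,R.T@(p-P)*1000)
E
```

```text
time_s: 13.87
position: [0.6185, -0.2512, 0.2293]
tool_rot: [[0.061, 0.998, -0.002], [0.998, -0.061, 0.001], [0.001, -0.002, -1.0]]
ft_force: [-0.2, 0.9, -0.5]
grip_width: 0.0466
gripper_force: 41.6bash:   978 Segmentation fault         python3 - <<'E'
from h import *
c=optics.calibration("wrist"); im=optics.get_image("wrist"); cv2.imwrite("pics/w8.png",im[:,:,::-1])
s=env.observe(); R=s["tool_rot"]; P=s["position"]; print(s["time_s"],P)
for p in ((.6205,-.1135,.068),(.6142,-.2129,.068)):
    uv=proj(c,p); print(uv)
    try: q=hole(im,uv); print(q,ray(c,q,.068),topface(im,c,q+[9,0],.068))
    except Exception as e: print(e)
g=cv2.cvtColor(im,cv2.COLOR_RGB2GRAY); m=(g[255:295,238:274]<70).astype(np.uint8)
k=max(cv2.findContours(m,0,1)[0],key=cv2.contourArea); M=cv2.moments(k); q=np.array([238+M["m10"]/M["m00"],255+M["m01"]/M["m00"]])
p=ray(c,q,P[2]+.0337); print(q,p,R.T@(p-P)*1000)
E
```

```bash
ls pics/w8.png; cat >> h.py <<'E'
def dark(im,uv,r=16,t=70):
    u,v=int(round(uv[0])),int(round(uv[1])); y0=max(v-r,0); x0=max(u-r,0)
    g=cv2.cvtColor(im,cv2.COLOR_RGB2GRAY)[y0:v+r,x0:u+r]; m=np.ascontiguousarray((g<t).astype(np.uint8))
    o=[]
    for k in cv2.findContours(m,0,1)[0]:
        M=cv2.moments(k)
        if M["m00"]>10: o.append((M["m00"],round(x0+M["m10"]/M["m00"],1),round(y0+M["m01"]/M["m00"],1)))
    return o
E
python3 - <<'E'
from h import *
c=optics.calibration("wrist"); im=np.ascontiguousarray(optics.get_image("wrist")); cv2.imwrite("pics/w8.png",im[:,:,::-1].copy())
s=env.observe(); R=s["tool_rot"]; P=s["position"]; print(s["time_s"],P)
for p in ((.6205,-.1135,.068),(.6142,-.2129,.068)):
    uv=proj(c,p); print(uv)
    for a,u,v in dark(im,uv): print(a,u,v,ray(c,(u,v),.068))
for a,u,v in dark(im,(256,275),20): p=ray(c,(u,v),P[2]+.0337); print("held",a,u,v,R.T@(p-P)*1000)
E
```

```text
pics/w8.png
13.9667 [ 0.61853185 -0.25136209  0.22996001]
[247.12721704  19.21822625]
121.0 247.5 18.5 [ 0.62086977 -0.11294508  0.068     ]
[247.60033734 132.49401278]
78.0 247.5 132.6 [ 0.61409567 -0.21299577  0.068     ]
held 486.5 254.9 275.8 [ -0.06096171   0.73789405 -33.70045412]
```

```bash
python3 -m jog '[{"linear":[0.74,-0.057,0],"roll":0},{"linear":[0.74,-0.057,0],"roll":0},{"linear":[0.735,-0.057,0],"roll":0},{"linear":[0,0,0.9],"roll":0},{"linear":[0,0,0.9],"roll":0},{"linear":[0,0,0.9],"roll":0},{"linear":[0,0,0],"roll":0},{"linear":[0,0,0],"roll":0},{"linear":[0,0,0],"roll":0},{"linear":[0,0,0],"roll":0}]'
python3 - <<'E'
from h import *
s=env.observe(); R=s["tool_rot"]; P=s["position"]; print(s["time_s"],P, R.T@(np.array([.6170,-.1625,.0343])-P)/.04)
E
```

```text
time_s: 14.8
position: [0.6188, -0.1625, 0.125]
tool_rot: [[0.06, 0.998, 0.004], [0.998, -0.06, -0.002], [-0.002, 0.004, -1.0]]
ft_force: [0.3, -0.5, -0.6]
grip_width: 0.047
gripper_force: 41.6
14.8 [ 0.61880238 -0.16246942  0.12500476] [ 6.19929616e-04 -5.50081656e-02  2.26739962e+00]
```

```bash
python3 -m jog '[{"linear":[0,-0.04,0.5],"roll":0},{"linear":[0,0,0.5],"roll":0},{"linear":[0,0,0.4],"roll":0},{"linear":[0,0,0.3],"roll":0},{"linear":[0,0,0.2],"roll":0},{"linear":[0,0,0.1],"roll":0},{"linear":[0,0,0.1],"roll":0},{"linear":[0,0,0.05],"roll":0},{"linear":[0,0,0.05],"roll":0},{"linear":[0,0,0.04],"roll":0},{"linear":[0,0,0],"roll":0},{"linear":[0,0,0],"roll":0}]'
python3 -m jog '[{"linear":[0,0,0.02],"roll":0},{"linear":[0,0,0],"roll":0},{"linear":[0,0,0.02],"roll":0},{"linear":[0,0,0],"roll":0}]'
```

```text
time_s: 15.8
position: [0.6166, -0.1617, 0.0344]
tool_rot: [[0.059, 0.998, 0.002], [0.998, -0.059, -0.001], [-0.001, 0.002, -1.0]]
ft_force: [-3.7, 0.5, 9.3]
grip_width: 0.0466
gripper_force: 42.5
time_s: 16.13
position: [0.6167, -0.1617, 0.0343]
tool_rot: [[0.059, 0.998, 0.002], [0.998, -0.059, -0.002], [-0.001, 0.003, -1.0]]
ft_force: [-6.8, 2.6, 20.0]
grip_width: 0.0469
gripper_force: 43.7
```

```bash
python3 -m jog '[{"linear":[0,0,-0.03],"roll":0},{"linear":[0,0,0],"roll":0},{"linear":[0,0,0],"roll":0},{"linear":[0,0,0],"roll":0},{"linear":[0,0,0],"roll":0},{"linear":[0,0,0],"roll":0}]' 0.45 40
python3 -m jog '[{"linear":[0,0,-0.4],"roll":0},{"linear":[0,0,-0.9],"roll":0},{"linear":[0,0,-1],"roll":0},{"linear":[0,0,-1],"roll":0},{"linear":[0,0,-1],"roll":0},{"linear":[0,0,-1],"roll":0},{"linear":[-1,0,0],"roll":0},{"linear":[-0.5,0,0],"roll":0},{"linear":[0,0,0],"roll":0},{"linear":[0,0,0],"roll":0},{"linear":[0,0,0],"roll":0}]'
python3 - <<'E'
from h import *
ct=optics.calibration("top"); a=ray(ct,(110,235),.163); b=ray(ct,(153.75,225.4),.163); print(a,b,(a+b)/2,np.linalg.norm(a-b),np.degrees(np.arctan2(*(a-b)[:2])))
c=optics.calibration("wrist"); im=np.ascontiguousarray(optics.get_image("wrist")); cv2.imwrite("pics/w9.png",im[:,:,::-1].copy())
for n,p in (("tsq",(.6233,-.0645,.068)),("sq",(.6205,-.1135,.068)),("rd",(.6175,-.1625,.068)),("trd",(.6142,-.2129,.068))):
    uv=proj(c,p); print(n,uv)
    if uv[1]>0:
        for a,u,v in dark(im,uv,13): print(a,u,v,ray(c,(u,v),.068))
E
```

```text
time_s: 16.63
position: [0.6162, -0.1615, 0.0319]
tool_rot: [[0.059, 0.998, -0.0], [0.998, -0.059, 0.0], [0.0, -0.0, -1.0]]
ft_force: [0.0, -0.6, -0.6]
grip_width: 0.0618
gripper_force: 0.0
time_s: 17.55
position: [0.6126, -0.2208, 0.2437]
tool_rot: [[0.059, 0.998, -0.001], [0.998, -0.059, 0.001], [0.001, -0.001, -1.0]]
ft_force: [0.5, -0.0, 0.0]
grip_width: 0.0617
gripper_force: 0.0
[0.49687131 0.29268098 0.163     ] [0.52063283 0.17930875 0.163     ] [0.50875207 0.23599487 0.163     ] 0.11583554257631992 -11.837199887605312
tsq [255.82426938   0.45023096]
60.5 255.4 2.9 [ 0.62279289 -0.06647883  0.068     ]
sq [255.91581923  57.91838982]
99.0 256.3 57.3 [ 0.62089974 -0.11297144  0.068     ]
rd [255.80007594 110.65683129]
70.0 255.6 110.5 [ 0.61730935 -0.16233607  0.068     ]
trd [255.48530057 160.55784611]
58.0 255.5 161.0 [ 0.61418771 -0.21336679  0.068     ]
```

View pics/w9.png

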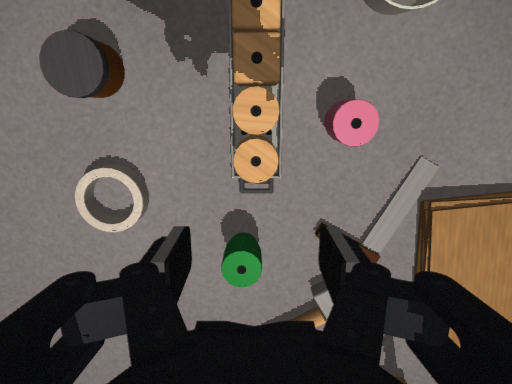

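The view shows four feet upright in a row, holes at (256,3), (256,57), (256,110) and (256,161), and the decoys are untouched. Now on to the lid handle.

```bash
python3 -m jog '[{"linear":[0,0,-0.4],"roll":-0.76},{"linear":[0,0,-0.4],"roll":-0.76},{"linear":[0,0,-0.4],"roll":-0.76},{"linear":[0,0,-0.2],"roll":-0.76},{"linear":[0.9,-0.015,0],"roll":0},{"linear":[0.9,-0.015,0],"roll":0},{"linear":[0.9,-0.015,0],"roll":0},{"linear":[0.9,-0.015,0],"roll":0},{"linear":[0.9,-0.015,0],"roll":0},{"linear":[0.9,-0.015,0],"roll":0},{"linear":[0.9,-0.015,0],"roll":0}]' 0.2
python3 -m jog '[{"linear":[0.9,-0.015,0],"roll":0},{"linear":[0.9,-0.015,0],"roll":0},{"linear":[0.9,-0.015,0],"roll":0},{"linear":[0.9,-0.015,0],"roll":0},{"linear":[0.9,-0.015,0],"roll":0},{"linear":[0.9,-0.015,0],"roll":0},{"linear":[0,0,0],"roll":0},{"linear":[0,0,0],"roll":0},{"linear":[0,0,0],"roll":0},{"linear":[0,0,0],"roll":0}]'
python3 - <<'E'
from h import *
c=optics.calibration("wrist"); im=np.ascontiguousarray(optics.get_image("wrist")); cv2.imwrite("pics/w10.png",im[:,:,::-1].copy())
s=env.observe(); R=s["tool_rot"]; print(s["time_s"],s["position"],np.degrees(np.arctan2(R[1,1],R[0,1])))
print(proj(c,(.509,.236,.163)),proj(c,(.497,.2927,.163)),proj(c,(.5206,.1793,.163)))
E
```

```text
time_s: 18.52
position: [0.556, 0.0271, 0.3002]
tool_rot: [[-0.206, 0.979, 0.0], [0.979, 0.206, 0.0], [0.0, 0.0, -1.0]]
ft_force: [0.5, 0.1, 0.1]
grip_width: 0.0513
gripper_force: 0.0
time_s: 19.35
position: [0.5093, 0.2346, 0.3001]
tool_rot: [[-0.204, 0.979, -0.0], [0.979, 0.204, -0.0], [-0.0, -0.0, -1.0]]
ft_force: [-0.2, -1.6, -0.5]
grip_width: 0.0511
gripper_force: 0.0
19.4 [0.50949247 0.23432277 0.30011613] 11.733407382376596
[254.24994423 174.63488828] [253.96835518 110.21691814] [254.10177332 232.52954274]
```

View pics/w10.png

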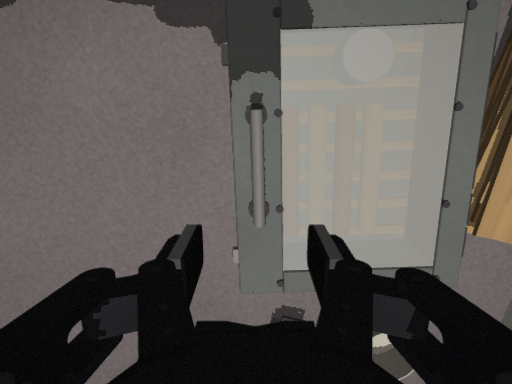

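The bar runs from (257,108) to (260,227), mid (258,167). I'll refine its centre line from the pixel profile.

```bash
python3 - <<'E'
from h import *
c=optics.calibration("wrist"); im=cv2.imread("pics/w10.png"); g=cv2.cvtColor(im,cv2.COLOR_BGR2GRAY)
for v in (125,150,190,215): print(v,g[v,244:272].tolist())
print(g[98:116,257].tolist(),g[218:236,259].tolist())
a=ray(c,(256.8,108),.163); b=ray(c,(259.5,227.5),.163); m=(a+b)/2
s=env.observe(); R=s["tool_rot"]; P=s["position"]
print(a,b,m,np.linalg.norm(a-b),np.degrees(np.arctan2(-(a-b)[0],(a-b)[1])), R.T@(m-[0,0,.0187]-P)/.04)
E
```

```text
125 [104, 106, 104, 104, 105, 79, 74, 88, 100, 109, 116, 123, 128, 126, 123, 117, 107, 98, 80, 99, 104, 105, 105, 104, 106, 106, 104, 103]
150 [108, 108, 106, 105, 106, 106, 81, 79, 91, 105, 111, 119, 123, 127, 126, 123, 114, 103, 93, 64, 61, 97, 105, 106, 106, 105, 107, 105]
190 [104, 103, 102, 104, 103, 105, 106, 105, 79, 88, 101, 112, 118, 122, 128, 128, 123, 116, 104, 91, 61, 97, 107, 104, 107, 107, 104, 104]
215 [101, 101, 101, 101, 100, 102, 87, 69, 65, 72, 90, 104, 114, 121, 126, 130, 126, 120, 112, 99, 83, 57, 61, 86, 103, 104, 105, 104]
[55, 54, 55, 54, 52, 42, 32, 32, 34, 33, 32, 73, 115, 123, 124, 123, 123, 124] [129, 130, 130, 131, 128, 130, 130, 131, 130, 114, 103, 101, 102, 99, 101, 100, 101, 101]
[0.49921729 0.29484081 0.163     ] [0.52477518 0.18529722 0.163     ] [0.51199624 0.24006901 0.163     ] 0.11248556582504635 13.132894751609927 [0.1283922  0.09078308 3.89538127]
```

```bash
python3 -m jog '[{"linear":[0.12,0.06,0.5],"roll":-0.35},{"linear":[0,0,0.8],"roll":0},{"linear":[0,0,0.8],"roll":0},{"linear":[0,0,0.4],"roll":0},{"linear":[0,0,0],"roll":0},{"linear":[0,0,0],"roll":0},{"linear":[0,0,0],"roll":0}]'
python3 - <<'E'
from h import *
c=optics.calibration("wrist"); im=np.ascontiguousarray(optics.get_image("wrist")); cv2.imwrite("pics/w11.png",im[:,:,::-1].copy())
s=env.observe(); R=s["tool_rot"]; P=s["position"]; print(P,np.degrees(np.arctan2(R[1,1],R[0,1])))
g=cv2.cvtColor(im,cv2.COLOR_RGB2GRAY); ps=[]
for k in (.03,.01,-.01,-.03):
    uv=proj(c,np.array([.512,.240,.163])+k*np.array([-.23,.973,0])); u,v=int(uv[0]),int(uv[1]); print(uv.round(1),g[v,u-24:u+24:2].tolist())
E
```

```text
time_s: 19.98
position: [0.5116, 0.24, 0.2017]
tool_rot: [[-0.234, 0.972, 0.003], [0.972, 0.234, 0.001], [-0.0, 0.003, -1.0]]
ft_force: [-0.6, 0.1, 0.2]
grip_width: 0.0514
gripper_force: 0.0
[0.51153465 0.24013219 0.20188383] 13.520426881859327
[254.5 164.9] [109, 111, 109, 109, 109, 110, 108, 75, 94, 113, 118, 128, 130, 126, 118, 104, 87, 100, 106, 108, 108, 109, 108, 109]
[254.4 197. ] [110, 108, 111, 112, 108, 109, 107, 73, 95, 112, 120, 125, 130, 128, 118, 104, 81, 102, 108, 108, 107, 108, 107, 108]
[254.4 227.4] [107, 107, 107, 106, 107, 107, 108, 77, 92, 111, 121, 126, 128, 129, 118, 102, 76, 100, 108, 108, 106, 106, 106, 105]
[254.3 256.3] [104, 104, 105, 105, 104, 67, 70, 63, 90, 109, 121, 127, 130, 126, 117, 99, 70, 66, 70, 83, 104, 104, 105, 104]
```

```bash
python3 -m jog '[{"linear":[0,0,0.5],"roll":0},{"linear":[0,0,0.5],"roll":0},{"linear":[0,0,0.3],"roll":0},{"linear":[0,0,0.13],"roll":0},{"linear":[0,0,0],"roll":0},{"linear":[0,0,0],"roll":0}]'
python3 -m jog '[{"linear":[0,0,0],"roll":0},{"linear":[0,0,0],"roll":0},{"linear":[0,0,0],"roll":0},{"linear":[0,0,0],"roll":0},{"linear":[0,0,0],"roll":0},{"linear":[0,0,0],"roll":0},{"linear":[0,0,0],"roll":0},{"linear":[0,0,0],"roll":0}]' -1 80
```

```text
time_s: 20.53
position: [0.5113, 0.2404, 0.1441]
tool_rot: [[-0.234, 0.972, 0.002], [0.972, 0.234, 0.0], [-0.0, 0.002, -1.0]]
ft_force: [-0.1, -0.4, 0.0]
grip_width: 0.0513
gripper_force: 0.0
time_s: 21.2
position: [0.5108, 0.2404, 0.1438]
tool_rot: [[-0.234, 0.972, 0.001], [0.972, 0.234, 0.0], [-0.0, 0.001, -1.0]]
ft_force: [-1.8, 0.0, 6.1]
grip_width: 0.0094
gripper_force: 78.0
```

```bash
python3 -m jog '[{"linear":[0,0.007,-0.028],"roll":0},{"linear":[0,0.007,-0.028],"roll":0},{"linear":[0,0.007,-0.028],"roll":0},{"linear":[0,0.007,-0.028],"roll":0}]'
python3 -m jog '[{"linear":[0,0.007,-0.028],"roll":0},{"linear":[0,0.007,-0.028],"roll":0},{"linear":[0,0.007,-0.028],"roll":0},{"linear":[0,0.007,-0.028],"roll":0}]'
python3 -m jog '[{"linear":[0,0.007,-0.028],"roll":0},{"linear":[0,0.007,-0.028],"roll":0},{"linear":[0,0.007,-0.028],"roll":0},{"linear":[0,0.007,-0.028],"roll":0}]'
```

```text
time_s: 21.53
position: [0.511, 0.2404, 0.1456]
tool_rot: [[-0.234, 0.972, -0.004], [0.972, 0.234, -0.001], [0.0, -0.004, -1.0]]
ft_force: [3.2, 0.6, -17.1]
grip_width: 0.0093
gripper_force: 77.9
time_s: 21.87
position: [0.5126, 0.2408, 0.1522]
tool_rot: [[-0.234, 0.972, -0.001], [0.972, 0.234, -0.0], [-0.0, -0.001, -1.0]]
ft_force: [-1.9, 0.5, -8.5]
grip_width: 0.0092
gripper_force: 78.7
time_s: 22.2
position: [0.5137, 0.2411, 0.1569]
tool_rot: [[-0.234, 0.972, -0.0], [0.972, 0.234, -0.0], [-0.0, -0.0, -1.0]]
ft_force: [-3.4, -0.0, -4.8]
grip_width: 0.0097
gripper_force: 79.1
```

```bash
python3 -m jog '[{"linear":[0,0.0135,-0.044],"roll":0},{"linear":[0,0.0135,-0.044],"roll":0},{"linear":[0,0.0135,-0.044],"roll":0},{"linear":[0,0.0135,-0.044],"roll":0},{"linear":[0,0.0135,-0.044],"roll":0},{"linear":[0,0.0135,-0.044],"roll":0},{"linear":[0,0.0135,-0.044],"roll":0},{"linear":[0,0.0135,-0.044],"roll":0},{"linear":[0,0.0135,-0.044],"roll":0},{"linear":[0,0.0135,-0.044],"roll":0},{"linear":[0,0,0],"roll":0},{"linear":[0,0,0],"roll":0}]'
python3 -m jog '[{"linear":[0,0,0],"roll":0},{"linear":[0,0,0],"roll":0},{"linear":[0,0,0],"roll":0},{"linear":[0,0,0],"roll":0}]'
python3 - <<'E'
from h import *
for n in ("top","wrist","scene"): cv2.imwrite(f"pics/f_{n}.png",np.ascontiguousarray(optics.get_image(n)[:,:,::-1]))
a=cv2.imread("pics/f_scene.png")[120:290,290:460]; b=cv2.imread("pics/f_wrist.png")
a=cv2.resize(a,(384,384),interpolation=cv2.INTER_CUBIC); b=cv2.resize(b,(400,300)); t=cv2.resize(cv2.imread("pics/f_top.png")[100:300,130:400],(400,296))
cv2.imwrite("pics/fin.png",np.hstack([cv2.copyMakeBorder(a,0,212,0,0,0),np.vstack([b,t])]))
s=env.observe(); print(s["time_s"],s["position"],s["ft_force"],s["qvel"])
E
```

```text
time_s: 23.2
position: [0.5189, 0.2423, 0.1746]
tool_rot: [[-0.234, 0.972, -0.0], [0.972, 0.234, -0.0], [-0.0, -0.0, -1.0]]
ft_force: [-6.8, -2.7, -2.0]
grip_width: 0.0092
gripper_force: 78.3
time_s: 23.53
position: [0.5189, 0.2423, 0.1746]
tool_rot: [[-0.234, 0.972, -0.0], [0.972, 0.234, -0.0], [-0.0, -0.0, -1.0]]
ft_force: [-7.5, -2.4, -2.2]
grip_width: 0.0096
gripper_force: 78.3
23.6833 [0.51886881 0.24231284 0.17458541] [-7.48745445 -1.91060754 -1.41297004] [ 0.04679979  0.02720304 -0.02648967  0.06026582  0.09028949  0.0951633 ]
```

View pics/fin.png

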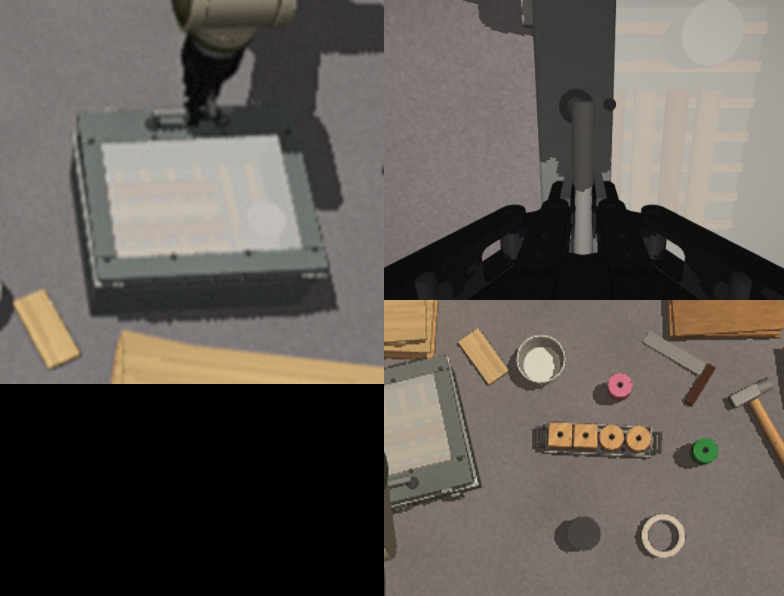

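The pictures show the bar held between the pads, lid just ajar, and four feet standing in the tray. I'll check the lid angle independently by tracking its screws in the scene camera.

```bash
python3 - <<'E'
from h import *
c=optics.calibration("scene"); A=cv2.imread("pics/scene0.png",0); B=cv2.imread("pics/f_scene.png",0)
t=np.radians(13.5); bx=np.array([np.cos(t),np.sin(t),0]); H=np.array([.511,.2404,0])+.222*bx; H[2]=.118
def rot(p,a):
    d=p-H; x=d@bx; z=d[2]; y=d-x*bx-[0,0,z]
    return H+y+bx*(x*np.cos(a)-z*np.sin(a))+np.array([0,0,z*np.cos(a)-x*np.sin(a)])
D=A.copy(); m=np.zeros_like(A)
q=np.array([proj(c,H+bx*x+np.array([-bx[1],bx[0],0])*y+[0,0,.012]) for x,y in ((-.245,.15),(-.245,-.15),(0,-.15),(0,.15))],np.int32); cv2.fillPoly(m,[q],255)
pts=cv2.goodFeaturesToTrack(A,60,.05,6,mask=m)
n,st,e=cv2.calcOpticalFlowPyrLK(A,B,pts,None,winSize=(13,13)); b,sb,_=cv2.calcOpticalFlowPyrLK(B,A,n,None,winSize=(13,13))
out=[]
for p,r,k in zip(pts[:,0],n[:,0],b[:,0]):
    if np.hypot(*(k-p))>.3: continue
    W=ray(c,p,.130); x=(W-H)@bx
    if x>-.08: continue
    f=[np.hypot(*(proj(c,rot(W,a))-r)) for a in np.arange(0,.25,.002)]; i=int(np.argmin(f))
    out.append((round(x,3),p.round(1).tolist(),(r-p).round(2).tolist(),round(i*.002,3),round(f[i],2)))
for o in sorted(out): print(o)
E
```

```text
(np.float64(-0.245), [338.0, 174.0], [1.3200000524520874, -4.96999979019165], 0.114, np.float64(0.16))
(np.float64(-0.191), [334.0, 188.0], [0.8399999737739563, -3.930000066757202], 0.116, np.float64(0.04))
(np.float64(-0.134), [336.0, 203.0], [0.7400000095367432, -0.9100000262260437], 0.04, np.float64(0.55))
(np.float64(-0.112), [337.0, 209.0], [0.8199999928474426, 0.4300000071525574], 0.0, np.float64(0.93))
```

```bash
python3 - <<'E'
from h import *
B=cv2.imread("pics/f_wrist.png",0); A=cv2.imread("pics/w11.png",0); 
print("A",[(v,A[v,218:300:1].tolist()) for v in (120,)])
def edges(g,v,l,r):  # strongest gradient columns in windows
    row=cv2.GaussianBlur(g,(3,5),0)[v].astype(float); d=np.abs(np.gradient(row))
    f=lambda a,b:(lambda w:(np.arange(a,b)*w).sum()/w.sum())(np.where(d[a:b]>.4*d[a:b].max(),d[a:b],0))
    return f(*l),f(*r)
print("rows B",[ (v,B[v,170:320:2].tolist()) for v in (80,)])
c=optics.calibration("wrist"); T=np.array(c["T"]); np.save("Tf.npy",T); print(T[:3,3])
E
python3 - <<'E'
import cv2,numpy as np
a=cv2.imread("pics/w11.png"); b=cv2.imread("pics/f_wrist.png")
cv2.imwrite("pics/cmp.png",cv2.resize(np.hstack([a[:260,140:400],b[:260,140:400]]),None,fx=1.5,fy=1.5))
E
```

```text
A [(120, [51, 56, 57, 57, 55, 56, 57, 56, 57, 58, 56, 56, 54, 54, 57, 56, 54, 56, 54, 56, 46, 39, 33, 32, 36, 33, 33, 37, 38, 40, 46, 48, 47, 46, 47, 48, 46, 44, 47, 46, 46, 45, 45, 37, 33, 34, 36, 36, 35, 35, 46, 55, 56, 54, 56, 57, 56, 56, 57, 56, 55, 54, 56, 55, 49, 39, 34, 34, 31, 35, 36, 37, 142, 159, 158, 157, 158, 159, 159, 159, 160, 159])]
rows B [(80, [126, 128, 123, 121, 127, 122, 120, 120, 121, 119, 121, 94, 57, 60, 63, 61, 61, 63, 64, 64, 64, 61, 63, 63, 62, 62, 62, 62, 63, 63, 61, 60, 62, 62, 62, 60, 61, 62, 62, 62, 61, 60, 60, 61, 61, 63, 60, 62, 59, 61, 61, 61, 61, 61, 61, 60, 62, 61, 61, 61, 62, 59, 75, 181, 181, 183, 179, 179, 180, 181, 180, 179, 179, 181, 180])]
[0.50439416 0.30593479 0.3168574 ]
```

View pics/cmp.png

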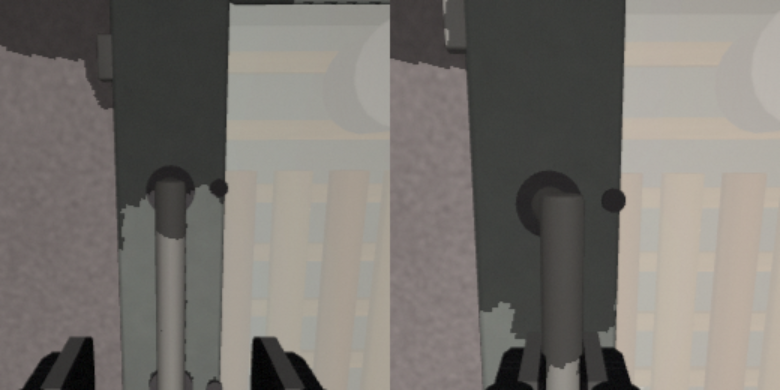

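```bash
python3 - <<'E'
from h import *
from scipy.optimize import brentq
c=optics.calibration("wrist"); Tf=np.array(c["T"]); cA=dict(c); TA=Tf.copy(); TA[:3,3]+=np.array([.51153,.24013,.20188])-np.array([.51887,.24231,.17458]); cA["T"]=TA
A=cv2.imread("pics/w11.png",0); B=cv2.imread("pics/f_wrist.png",0)
def edge(g,rows,a,b):
    d=np.abs(np.gradient(cv2.GaussianBlur(g,(5,5),0).astype(float),axis=1)); o=[]
    for v in rows:
        w=d[v,a:b].copy(); i=int(w.argmax()); lo=max(i-3,0); w=w[lo:i+4]; o.append(a+lo+(np.arange(len(w))*w).sum()/w.sum())
    return np.polyfit(rows,o,1), np.std(np.polyval(np.polyfit(rows,o,1),rows)-o)
RA=list(range(75,120,3)); RB=list(range(60,120,3))
LA,RAe=edge(A,RA,208,228),edge(A,RA,282,300); LB,RBe=edge(B,RB,182,205),edge(B,RB,285,308)
print(LA,RAe,LB,RBe)
t=np.radians(13.5); bx=np.array([np.cos(t),np.sin(t),0]); H=np.array([.511,.2404,0])+.222*bx; H[2]=.118
def rot(p,a):
    d=p-H; x=d@bx; z=d[2]; y=d-x*bx-[0,0,z]
    return H+y+bx*(x*np.cos(a)-z*np.sin(a))+np.array([0,0,z*np.cos(a)-x*np.sin(a)])
def pred(L,a,z):
    q=np.array([proj(c,rot(ray(cA,(np.polyval(L,v),v),z),a)) for v in (60,90,120)]); return np.polyval(np.polyfit(q[:,1],q[:,0],1),90)
for zl in (.130,):
  print("x of edges",[(ray(cA,(np.polyval(L,90),90),zl)-H)@bx for L in (LA[0],RAe[0])])
  ob=(np.polyval(LB[0],90),np.polyval(RBe[0],90)); print("obs",ob,ob[1]-ob[0])
  for a in (.10,.11,.12,.13,.14,.15): l,r=pred(LA[0],a,zl),pred(RAe[0],a,zl); print(a,l,r,r-l)
E
```

```text
(array([3.84115195e-02, 2.11944374e+02]), np.float64(0.09257694478846706)) (array([-2.56236944e-02,  2.92820692e+02]), np.float64(0.06740907784207952)) (array([5.17504626e-02, 1.88008191e+02]), np.float64(0.06368205290635637)) (array([-2.96746589e-02,  2.96887680e+02]), np.float64(0.06095358286728102))
x of edges [np.float64(-0.24714888857077838), np.float64(-0.19742510798912358)]
obs (np.float64(192.66573270006282), np.float64(294.2169609830182)) 101.5512282829554
0.1 187.51832882946522 285.2222290952809 97.70390026581569
0.11 186.76651445383632 285.7482195127747 98.98170505893839
0.12 186.0437972309173 286.32528162274514 100.28148439182783
0.13 185.35168176265853 286.95516907301317 101.60348731035464
0.14 184.6917630291173 287.6397072341826 102.94794420506528
0.15 184.06573274716112 288.38079655681094 104.31506380964981
```

There's a sign slip in my rotation: x' should be x cos a + z sin a. It also explains the constant 7 px shift, so I'm redoing both estimates.

```bash
python3 - <<'E'
from h import *
c=optics.calibration("wrist"); Tf=np.array(c["T"]); cA=dict(c); TA=Tf.copy(); TA[:3,3]+=np.array([.51153,.24013,.20188])-np.array([.51887,.24231,.17458]); cA["T"]=TA
t=np.radians(13.5); bx=np.array([np.cos(t),np.sin(t),0]); H=np.array([.511,.2404,0])+.222*bx; H[2]=.118
def rot(p,a):
    d=p-H; x=d@bx; z=d[2]; y=d-x*bx-[0,0,z]
    return H+y+bx*(x*np.cos(a)+z*np.sin(a))+np.array([0,0,z*np.cos(a)-x*np.sin(a)])
def pred(L,a):
    q=np.array([proj(c,rot(ray(cA,(np.polyval(L,v),v),.13),a)) for v in (60,90,120)]); return np.polyval(np.polyfit(q[:,1],q[:,0],1),90)
for a in (.11,.12,.13,.14,.15): l,r=pred([.03841,211.944],a),pred([-.02562,292.82],a); print(a,l,r,r-l,"obs 192.7 294.2 101.55")
s=optics.calibration("scene")
for p,d in (((338,174),(1.32,-4.97)),((334,188),(.84,-3.93))):
    W=ray(s,p,.130); print([(a,(proj(s,rot(W,a))-p-d).round(2).tolist()) for a in (.11,.12,.13,.14,.15)])
E
```

```text
0.11 192.09618763911055 290.90724607081256 98.81105843170201 obs 192.7 294.2 101.55
0.12 191.94595655096916 292.01832667916693 100.07237012819778 obs 192.7 294.2 101.55
0.13 191.8435936965893 293.1944198212848 101.35082612469549 obs 192.7 294.2 101.55
0.14 191.79141249483533 294.4377044039672 102.64629190913186 obs 192.7 294.2 101.55
0.15 191.79186280747263 295.7504474519497 103.95858464447707 obs 192.7 294.2 101.55
[(0.11, [-0.09, 0.8]), (0.12, [0.03, 0.46]), (0.13, [0.15, 0.12]), (0.14, [0.28, -0.22]), (0.15, [0.4, -0.55])]
[(0.11, [0.09, 0.9]), (0.12, [0.18, 0.65]), (0.13, [0.28, 0.41]), (0.14, [0.37, 0.17]), (0.15, [0.46, -0.06])]
```

```bash
python3 -c "
from rig import env
print(env.observe()['time_s'], env.close_job())"
```

```text
the job is handed in; nothing more can be done
23.6833 None
```

I handed the job in at 23.7 s. Both feet stand upright in the tray gap and are released. The lid is held still by its handle at about 0.135 rad, roughly 34 mm open at the front edge, from the tool's travel and two camera checks.

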